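# Close the reel stand's axle keeper, kick its stand down and hold it upright

## Task

A cable-reel stand is bolted to the bench, its frame lying back on its rest posts with an empty reel already loaded. First swing the open axle keeper over the axle until it is fully shut, then flip the kickstand down over centre until it snaps against its stop, and only then draw the frame gently up by its top bar until the kickstand's foot presses on the rubber pad. The reel makes the frame tip away again, so finish while still holding the frame upright with the foot on the pad; leave the other things on the bench alone.

Things in the scene. Friction and masses are not known exactly. Their poses are not given: they have to be found in the camera images.
- base: fixed grey steel base plate of the reel stand, 8 mm thick, bolted down. Origin on the bench under the frame's hinge; plate from x = -145 to +105, y = +-130 mm. x points away from the stand's robot side, y left along the hinge, z up. Two rest posts 121 mm high stand behind the frame at x = +60, y = +-85 mm; hinge lugs 58 mm high.
- frame (a joint): lean of the frame, rad: 0 = upright, positive = leaning away (to base +x). Starts at 0.35 on the rest posts and falls back there by itself (about 0.6 N m there, 0.2 upright; mass about 1 kg, varies). Below 0 it topples to the robot side, to -0.6; with the kickstand down its foot on the pad stops it at 0.
- frame_hinge (a point): centre of the frame's hinge, 35 mm above the bench; axes are the frame's own: y along hinge (left), z up the uprights, x away. 'Frame' mm below are from here. The frame is an arch of 20 mm aluminium tube: uprights at y = +-85, top bar at z = 270; in it a black-flanged reel, 144 mm across, 122 wide, centred at x = 30, z = 144 on a 16 mm axle.
- handle (a point): black rubber grip on the middle of the frame's top bar, 27 mm diameter, 100 mm long along y; origin at its centre = frame (0, 0, 270); axes as the frame's. Hold the frame here, or elsewhere on its bar or uprights.
- keeper (a joint): angle of the axle keeper, rad: 0 = fully shut (arm along frame +x over the axle), grows as the free end lifts and swings back over towards the robot side, to 1.9. Friction hinge (0.05 N m), stays where left. Pivot at frame (-7, -111, 160), on the right (-y) side, axis along y.
- keeper_pin (a point): point to push, on the keeper's pin: steel, 15 mm diameter, 62 mm from the keeper's pivot, sticking out to the right (-y). The pin ends 18 mm right of this point; the flat keeper arm (8 x 11 mm) is 40 mm left of it. Axes: x along the arm from pivot to pin, y as the frame's, z the arm's upper side when shut.
- kick (a joint): angle of the kickstand, rad: 0 = folded (starts there), 2.15 = down against its stop. A spring holds it at either end (about 0.28 N m) and changes sides near the middle of the swing (1.0 to 1.1); past that it snaps down by itself.
- kick_pivot (a point): kickstand pivot, frame (-22, 95, 130), robot side of the left (+y) upright. Leg: straight steel rod, 14 mm diameter, 160 mm from here to the foot. In frame axes it points along cos(p) y + sin(p) d, with d = (-0.479, 0, -0.878) (down, splayed to the robot side) and p = kick - 0.44: folded it sticks out left and a little up. This point's axes = the frame's when folded.
- foot (a point): black rubber ball foot at the kickstand's end, 24 mm diameter; origin at its centre
- pad: black rubber pad, 70 x 70 x 6 mm, fixed on the base plate's robot side, top 14 mm above the bench; origin at the centre of its underside. The foot lands on it when the frame comes upright with the kickstand down.
- plug: bystander: loose blue plug shell standing on the bench, 52 mm diameter, 95 mm high; leave alone
- driver: bystander: loose screwdriver lying on the bench; leave alone
- tray: bystander: loose grey plastic tray 120 x 90 x 40 mm; leave alone

How it is judged:
By the outcome, as a careful person would: the job done as asked, in the order asked, and still so for the second after the job is handed in, while the arm keeps its last pose, push and grip.
It also fails if it takes over 72 s, if anything falls off the work surface, if the arm or the gripper's body presses on something with over 40 N, if the wrist force passes 120 N, or if a joint passes its speed limit or range.

## Robot

A 7-joint arm with a two-finger parallel gripper is mounted at the origin on the work surface. World frame = base frame: x ahead of the robot, y to its left, z up, the work surface at z = 0. Lengths are in mm, angles in rad, forces in N, time in s.
With the tool pointing down it reaches from about 400 to 900 mm from the base axis. Payload 5.5 kg.
Tool frame: the origin (TCP) lies at the very end of the fingers, on their centre line; the grasp point (between the pads) lies 19 mm behind it; z points along the fingers, y is the line along which they close (so a half turn about z gives the same grasp; the last joint's range is limited). The gripper opens to 85 mm and grips with 20 to 120 N. Pads are 22 mm wide; open, the fingers measure 114 mm over their backs; the gripper's body (76 mm by 85 mm) begins 54 mm behind the grasp point. The pads swing forward as they close: fully open they stand 13 mm farther back than shut.
Start: joints at [1.557, 0.501, -0.427, 1.55, 0.221, 1.138, -0.21], TCP at [177.665, -625.248, 231.31] pointing down, gripper open.
Joint ranges: [-2.88, 2.88], [-0.31, 2.03], [-1.54, 1.56], [0.2, 2.42], [-1.41, 4.55], [0.19, 2.02], [-2.57, 2.57]. Speed limits (rad/s): [2.57, 2.57, 3.14, 3.14, 3.14, 3.14, 3.14].

## Interface

Orientations are given as a rotation vector (axis times angle).
In Python, from rig import state, grab_frame, finish_job gives the robot as it stands.
- The arm moves only by the tool step_arm, never from a script. Its arguments are lists of equal length, an entry for each row: "hand": the gripper's target within -1 to 1 (shut at 1, half-way at 0, fully open at -1); "delta_pos": the shift along the tool's x, y, z in m, a list of three; "yaw": the turn about the tool's z in rad. A call has 1 to 5 rows; each row is the pose to reach, as a shift and turn from the pose commanded when the call began, along the tool's axes at that moment; what a row does not reach only later rows make up. A row lasts 1/10 s, in which the tool goes at most 50 mm and 8.59 degrees, less where a joint would pass 70% of its speed; a pose out of reach is approached as far as the arm can. A call with a gripper value outside its range is refused whole. The fingers move at their own pace and stop on an object; "grip_force" is the grip in N (left out, the last holds). Time passes only in rows, so rows that repeat a pose let the fingers close. It gives the time, the measured TCP pose, the force, the opening and the grip force at its end, in the units of the state.
- state(): the state, without advancing time (a new reading comes with each control period).
- grab_frame(name): name is "scene" or "top" or "wrist"; returns a dict with "color" (420x560x3 uint8, red, green, blue), "fx", "fy", "cx", "cy" (pixels), "dist" ([k1, k2, p1, p2, k3] as OpenCV has them; the pictures are not rectified), "R" (3x3) and "t" (3): a world point X has camera coordinates R X + t; the wrist camera has in their place "T_tool_cam" (4x4, takes a point from camera to tool coordinates, whose origin is the TCP and whose axes are the flange's). Camera axes: x right, y down, z forward; pixel columns grow to the right and rows downward; lengths in mm; the calibration is good to about 2 mm. A picture is of the moment at which its call begins: read the wrist's pose just before it. There is no depth.
- finish_job(): hands the job in; it is judged then, once.
The state is a dict: "clock": time; "joint_positions": joint angles; "joint_vel": joint speeds; "joint_efforts": joint torques, N m; "tcp_pos": TCP position; "eef_rot": TCP orientation; "wrist_force": force on the tool from outside, world axes, zero at the start; "wrist_torque": the same for the moment, N m; "gripper_width": opening from 0.0 (shut) to 1.0 (fully open); "grasp_force": force on a finger pad.
Only numpy, scipy, OpenCV 4.12 (cv2) and the standard library are available. Lean on these libraries where they do the work, as an engineer would, in place of code of your own. Each camera call takes 0.05 s, during which the arm holds its last target. There are 200 camera calls.

## Working session

There is one attempt and no reset: what is moved stays moved. The work goes in short steps, Python scripts to look and compute and a tool call to move; the robot and the scene stay as the last step left them, time stands still between calls to the robot, and variables do not carry over. Pictures are saved under pics/ and viewed, at most 10 in all, crops included, and the job is handed in when it is done.

Besides the shell and the picture viewer there is one more tool, called after "Request:" as name([rows], argument=value, ...), one row to a line, values as JSON. step_arm: Moves the arm, as the interface text tells. Its arguments: {"type":"object","properties":{"hand":{"type":"array"},"delta_pos":{"type":"array"},"yaw":{"type":"array"},"grip_force":{"type":"number"}},"required":["hand","delta_pos","yaw"]}

```bash
mkdir -p pics; ls; cat > h.py <<'E'
import numpy as np, cv2
from rig import state, grab_frame, finish_job
def snap(n,f):
    g=grab_frame(n); cv2.imwrite(f'pics/{f}.png',g['color'][:,:,::-1]); 
    np.save(f'pics/{f}.npy',g,allow_pickle=True); return g
def load(f): return np.load(f'pics/{f}.npy',allow_pickle=True).item()
def K(g): return np.array([[g['fx'],0,g['cx']],[0,g['fy'],g['cy']],[0,0,1.]])
def ray(g,uv):
    p=cv2.undistortPoints(np.array([[uv]],float),K(g),np.array(g['dist'],float))[0,0]
    R=np.array(g['R']);t=np.array(g['t']); d=R.T@np.array([p[0],p[1],1]); return -R.T@t, d/np.linalg.norm(d)
def onz(g,uv,z):
    o,d=ray(g,uv); return o+d*(z-o[2])/d[2]
def proj(g,X):
    R=np.array(g['R'],float);t=np.array(g['t'],float)
    return cv2.projectPoints(np.array(X,float).reshape(-1,3),cv2.Rodrigues(R)[0],t,K(g),np.array(g['dist'],float))[0][:,0]
def tri(g1,u1,g2,u2):
    o1,d1=ray(g1,u1);o2,d2=ray(g2,u2)
    s=np.linalg.lstsq(np.stack([d1,-d2],1),o2-o1,rcond=None)[0]
    a=o1+s[0]*d1;b=o2+s[1]*d2; return (a+b)/2,np.linalg.norm(a-b)
E
python3 - <<'E'
from h import *
s=state();print(s)
for n in('scene','top'):
    g=snap(n,n+'0');print(n,-np.array(g['R']).T@np.array(g['t']),g['fx'])
E
```

```text
pics
{'clock': 0.0, 'joint_positions': array([ 1.55716898,  0.50189002, -0.42675646,  1.55145526,  0.22081146,
        1.13830609, -0.21031559]), 'joint_vel': array([ 6.08041391e-05, -1.06272584e-03, -1.37580704e-03, -3.89593092e-04,
        6.68653610e-04,  1.37232971e-03, -3.00619964e-04]), 'joint_efforts': array([-3.64591178e-04, -5.69524240e+01, -5.81632599e+00, -2.80942440e+01,
        1.05946444e-02,  1.19442120e-02,  2.44633037e-05]), 'tcp_pos': array([ 177.3899875 , -624.59520986,  230.22765598]), 'eef_rot': array([-3.10957389e+00, -4.33200650e-01,  3.57436497e-04]), 'wrist_force': array([ 0.26136417,  0.12005769, -0.14991078]), 'wrist_torque': array([ 0.01548509, -0.01945176,  0.00014928]), 'grasp_force': 0.0, 'gripper_width': 1.0011769410256615}
scene [ 696.83016046  418.57077286 1093.27591496] 395.2122242452355
top [ 446.99283612  -15.94820384 1223.4391894 ] 515.1034861232575
```

View pics/scene0.png

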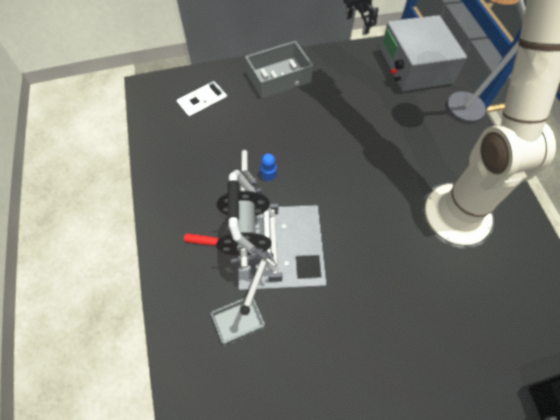

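View pics/top0.png

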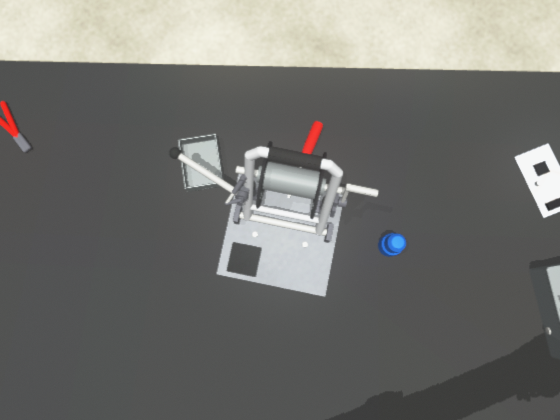

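The scene view shows the stand near (270,245), with the plug at (268,167). The top view shows the base's robot-side corners near (218,275) and (326,295), the pad at (244,260), the foot at (175,153), the handle at (297,158) and the keeper pin at about (365,191). I'll enlarge both views.

```bash
python3 - <<'E'
from h import *
a=cv2.imread('pics/top0.png')[110:310,160:420]; b=cv2.imread('pics/scene0.png')[140:300,180:340]
a=cv2.resize(a,None,fx=3,fy=3,interpolation=cv2.INTER_CUBIC)
cv2.imwrite('pics/topz.png',a)
cv2.imwrite('pics/scz.png',cv2.resize(b,None,fx=3.7,fy=3.7,interpolation=cv2.INTER_CUBIC))
E
```

```text
(no output)
```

View pics/topz.png

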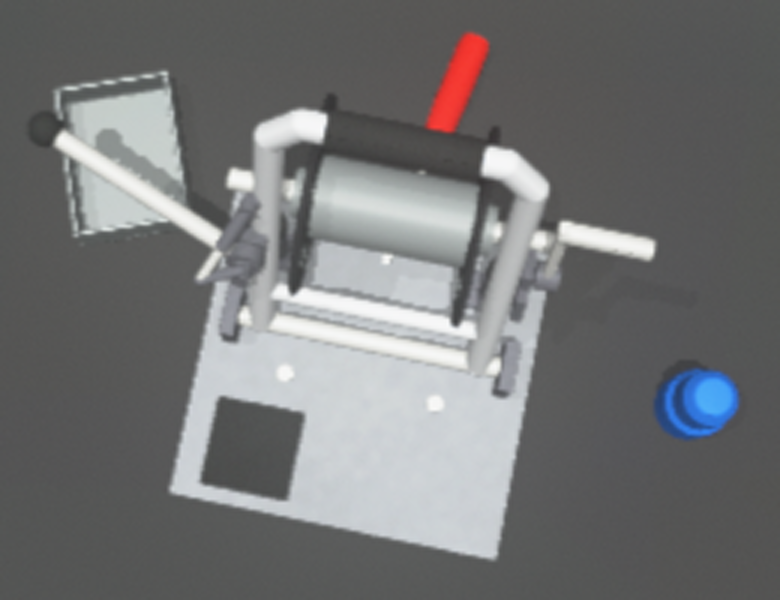

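View pics/scz.png

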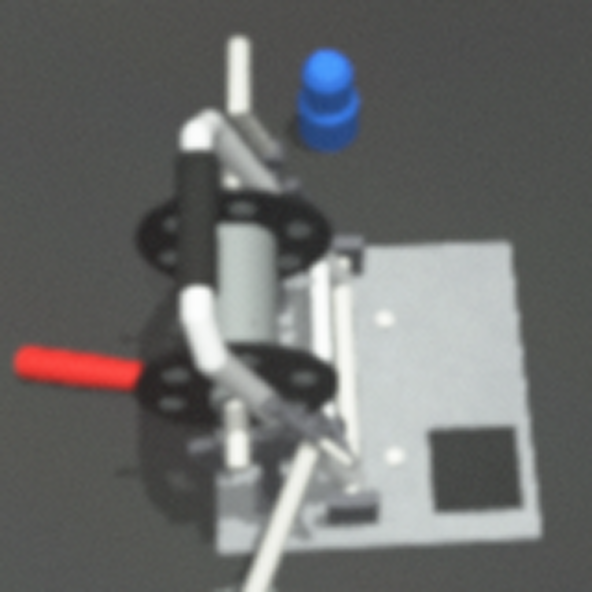

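The crops show the plate's robot-side corners at (170,492) and (496,558) in top, and (541,537) and (510,243) in scene. The keeper pin ends at (650,250) in top and (238,40) in scene, and the kick foot is at (45,128) in top. Next I'll fit the base pose from the corners and compare it with the other landmarks.

```bash
cat > m.py <<'E'
from h import *
from scipy.optimize import least_squares
def zt(U,V): return ((U+.5)/3-.5+160,(V+.5)/3-.5+110)
def zs(U,V): return ((U+.5)/3.7-.5+180,(V+.5)/3.7-.5+140)
def b2w(p,X):
    c,s=np.cos(p[2]),np.sin(p[2]); X=np.asarray(X,float)
    return np.stack([p[0]+c*X[...,0]-s*X[...,1],p[1]+s*X[...,0]+c*X[...,1],X[...,2]],-1)
def f2b(lean,X):
    X=np.asarray(X,float);c,s=np.cos(lean),np.sin(lean)
    return np.stack([c*X[...,0]+s*X[...,2],X[...,1],35-s*X[...,0]+c*X[...,2]],-1)
def pin(k,y=-151,r=62): return np.array([-7+r*np.cos(k),y,160+r*np.sin(k)])
def foot(k,r=160):
    p=k-.44; return np.array([-22,95,130])+r*(np.cos(p)*np.array([0,1,0])+np.sin(p)*np.array([-.479,0,-.878]))
E
python3 - <<'E'
from m import *
T=load('top0');S=load('scene0')
C=np.array([[-145,130,8],[-145,-130,8]])
ob=[zt(170,492),zt(496,558)];os_=[zs(541,537),zs(510,243)]
print([tri(T,a,S,b) for a,b in zip(ob,os_)])
pt=zt(252,448);ps=zs(477,468)
print('pad',tri(T,pt,S,ps))
f=lambda p:np.r_[(proj(T,b2w(p,C))-ob).ravel(),(proj(S,b2w(p,C))-os_).ravel()]
r=least_squares(f,[540,30,-.1]);p=r.x;print(p,r.fun)
w=lambda X:b2w(p,f2b(.35,X))
tz=lambda q:np.round(((q-[160,110])+.5)*3-.5); sz=lambda q:np.round(((q-[180,140])+.5)*3.7-.5)
for n,X in dict(hl=[0,50,270],hr=[0,-50,270],foot=foot(0),p0=pin(1.9,-169),p1=pin(1.5,-169),p2=pin(1.2,-169)).items():
    print(n,w(X).round(),tz(proj(T,w(X))[0]),sz(proj(S,w(X))[0]))
print('pinend',tri(T,zt(650,250),S,zs(238,42)),'foot',onz(T,zt(45,128),w(foot(0))[2]))
print('plug',onz(T,zt(712,395),95))
E
```

```text
[(array([477.07014342, 126.22187298,   5.01122315]), np.float64(2.6903550270762544)), (array([ 430.51182961, -128.72693419,    4.79445327]), np.float64(4.836929157957258))]
pad (array([512.03338834,  62.73704012,  13.04902098]), np.float64(3.2378243641846955))
[ 5.97111709e+02 -2.69889541e+01 -1.79229331e-01] [-0.69059616  0.21701256 -0.2546535   0.5976504  -0.45866685 -0.21536836
 -0.90104419 -0.74198471]
hl [697.   6. 289.] [324. 129.] [195. 295.]
hr [679. -93. 289.] [482. 160.] [195. 156.]
foot [714. 196. 210.] [ 45. 130.] [238. 630.]
p0 [ 616. -202.  250.] [647. 275.] [260.  40.]
p1 [ 639. -206.  244.] [652. 241.] [227.  46.]
p2 [ 655. -209.  234.] [653. 221.] [206.  55.]
pinend (array([ 631.8679088 , -204.10921188,  249.60007062]), np.float64(0.8785959443159823)) foot [714.85992289 195.42301371 209.67693135]
plug [ 554.72240944 -278.71928922   95.        ]
```

```bash
cat >> m.py <<'E'
from scipy.spatial.transform import Rotation as Ro
P=[597.1,-27.0,-.179]
def go(B,ang=None):  # B base-coords mm target of TCP -> delta in tool axes (m), yaw
    s=state();R=Ro.from_rotvec(s['eef_rot']).as_matrix()
    W=b2w(P,np.array(B,float)); d=R.T@(W-s['tcp_pos'])/1000
    a=np.arctan2(R[1,0],R[0,0]); y=None if ang is None else round(-(ang-a),3)
    print('world',W.round(),'delta',d.round(4),'yaw',y)
def tb():
    s=state();x=s['tcp_pos']-[P[0],P[1],0];c,q=np.cos(P[2]),np.sin(P[2])
    print('t',s['clock'],'base',np.round([c*x[0]+q*x[1],-q*x[0]+c*x[1],x[2]],1),'F',s['wrist_force'].round(1),'w',round(s['gripper_width'],3))
E
python3 - <<'E'
from m import *
pv=f2b(.35,[-7,-155,160]);print('pivot base',pv)
q=state()['tcp_pos']
tb(); go(pv+[-35,0,120],P[2]+np.pi/2); go(pv+[19.5-37,0,44])
E
```

```text
pivot base [  48.2880402  -155.          187.69991871]
t 0.1 base [-306.5 -662.8  230.4] F [-0.1 -0.5  0.6] w 1.002
world [ 583. -182.  308.] delta [ 0.5107 -0.3153 -0.0767] yaw -1.115
world [ 600. -185.  232.] delta [ 0.5265 -0.3075 -0.0007] yaw None
```

Request:
step_arm([
  [0.03,-0.02,-0.03],
  [0.065,-0.04,-0.055],
  [0.1,-0.065,-0.077],
  [0.14,-0.085,-0.077],
  [0.18,-0.11,-0.077],
], hand=[1,1,1,1,1], yaw=[-0.1,-0.2,-0.3,-0.4,-0.5])

```text
clock: 0.6
tcp_pos: [321.7, -469.6, 309.0]
eef_rot: [2.904, 1.194, -0.0]
wrist_force: [0.4, 0.3, 1.1]
gripper_width: 0.15
grasp_force: 0.0
```

```bash
python3 -c "
from m import *
tb();go([13,-155,308],P[2]+np.pi/2)"
```

```text
t 0.6 base [-192.2 -484.5  309. ] F [0.4 0.3 1.1] w 0.15
world [ 582. -182.  308.] delta [ 0.3876 -0.0213  0.0007] yaw -0.612
```

Request:
step_arm([
  [0.04,-0.002,0],
  [0.085,-0.005,0],
  [0.13,-0.007,0],
  [0.175,-0.01,0],
  [0.22,-0.012,0],
], hand=[1,1,1,1,1], yaw=[-0.13,-0.26,-0.39,-0.51,-0.612])

```text
clock: 1.1
tcp_pos: [469.8, -306.0, 308.1]
eef_rot: [-2.409, -2.016, 0.001]
wrist_force: [0.1, -0.9, 0.6]
gripper_width: -0.0
grasp_force: 0.0
```

```bash
python3 -c "
from m import *
tb();go([13,-155,308],P[2]+np.pi/2)"
```

```text
t 1.1 base [ -75.6 -297.2  308.1] F [ 0.1 -0.9  0.6] w -0.0
world [ 582. -182.  308.] delta [1.42e-01 8.88e-02 1.00e-04] yaw 0.001
```

Request:
step_arm([
  [0.035,0.022,0],
  [0.07,0.044,0],
  [0.105,0.066,0],
  [0.142,0.088,0],
  [0.142,0.088,0],
], hand=[1,1,1,1,1], yaw=[0,0,0,0,0])

```text
clock: 1.6
tcp_pos: [584.6, -175.5, 308.3]
eef_rot: [-2.402, -2.022, -0.007]
wrist_force: [0.2, 1.1, -0.1]
gripper_width: -0.002
grasp_force: 0.0
```

Request:
step_arm([
  [0,0.005,0.025],
  [0,0.01,0.05],
  [0,0.015,0.075],
  [0,0.015,0.077],
], hand=[1,1,1,1], yaw=[0,0,0,0])

```text
clock: 2.0
tcp_pos: [593.8, -186.7, 227.4]
eef_rot: [-2.41, -2.007, 0.006]
wrist_force: [-0.6, -1.0, 0.2]
gripper_width: -0.002
grasp_force: 0.0
```

```bash
python3 -c "
from m import *
tb();a=snap('scene','s1')['color'][120:300,160:400]
cv2.imwrite('pics/s1z.png',cv2.resize(a,None,fx=3.3,fy=3.3,interpolation=2)[:,:,::-1])"
```

```text
t 2.0 base [  25.2 -157.7  227.4] F [-0.6 -1.   0.2] w -0.002
```

View pics/s1z.png

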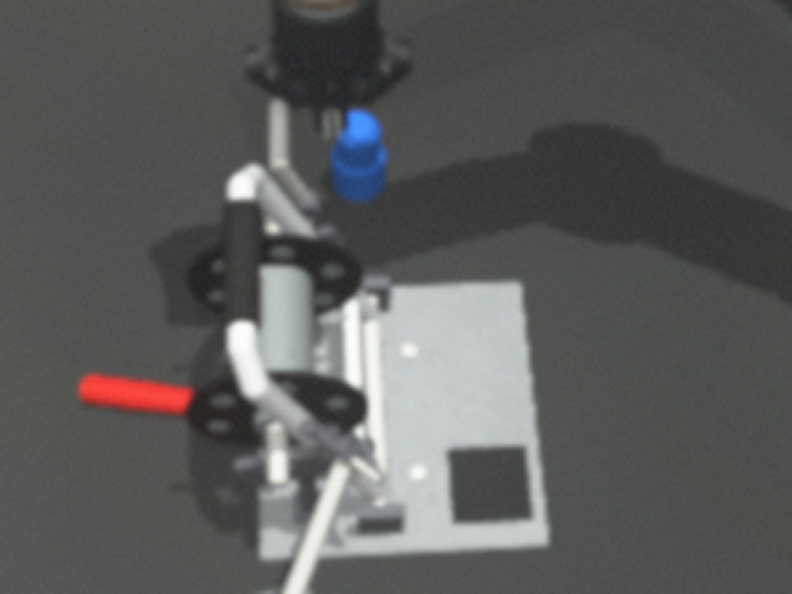

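The closed fingers at (330,120) are on the robot side of the keeper pin at (278,130) and clear of it, so I'll sweep it over.

Request:
step_arm([
  [0.002,0.01,0.0],
  [0.002,0.018,0.0],
  [0.002,0.024,0.0],
  [0.002,0.03,0.003],
  [0.002,0.036,0.008],
], hand=[1,1,1,1,1], yaw=[0,0,0,0,0])

```text
clock: 2.55
tcp_pos: [633.0, -191.2, 223.9]
eef_rot: [2.413, 2.009, 0.001]
wrist_force: [-0.4, 0.9, 0.5]
gripper_width: -0.004
grasp_force: 0.4
```

Request:
step_arm([
  [0,0.006,0.005],
  [0,0.012,0.01],
  [0,0.017,0.016],
  [0,0.021,0.021],
  [0,0.021,0.021],
], hand=[1,1,1,1,1], yaw=[0,0,0,0,0])

```text
clock: 3.05
tcp_pos: [652.5, -194.8, 200.8]
eef_rot: [-2.413, -2.01, 0.001]
wrist_force: [-0.3, -0.3, -0.7]
gripper_width: -0.001
grasp_force: 0.4
```

```bash
python3 -c "
from m import *
tb();a=snap('scene','s2')['color'][120:300,160:400]
cv2.imwrite('pics/s2z.png',cv2.resize(a,None,fx=3.3,fy=3.3,interpolation=2)[:,:,::-1])"
```

```text
t 3.05 base [  84.4 -155.2  200.8] F [-0.3 -0.3 -0.7] w -0.001
```

View pics/s2z.png

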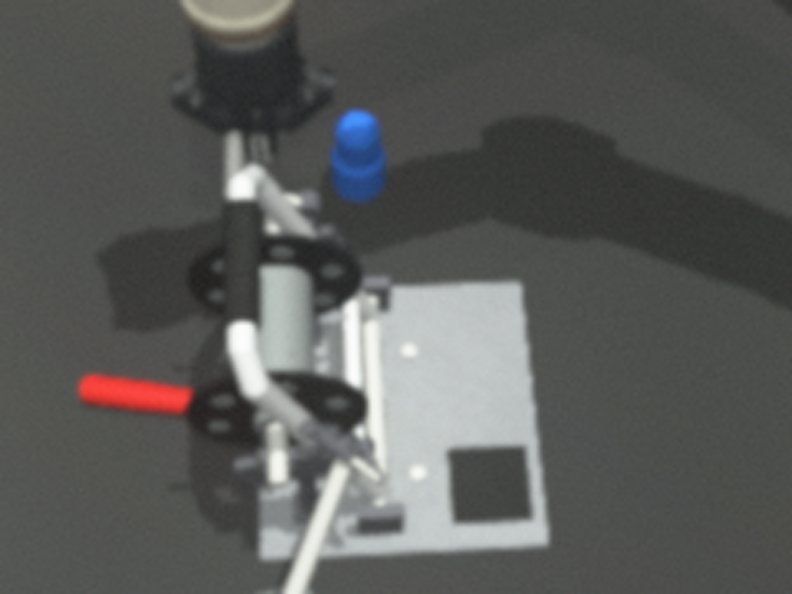

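The pin at (235,150) has swung over ahead of the fingers. Now I'll rise, move above it and press down.

Request:
step_arm([
  [0,-0.006,-0.015],
  [0,-0.006,-0.045],
  [0,0.01,-0.045],
  [0,0.022,-0.045],
  [0,0.022,-0.04],
], hand=[1,1,1,1,1], yaw=[0,0,0,0,0])

```text
clock: 3.6
tcp_pos: [676.2, -198.9, 245.2]
eef_rot: [2.411, 2.007, 0.005]
wrist_force: [-0.2, 0.6, -0.2]
gripper_width: 0.003
grasp_force: 0.0
```

Request:
step_arm([
  [0,0,0.01],
  [0,0,0.022],
  [0,0,0.034],
  [0,0,0.044],
  [0,0,0.054],
], hand=[1,1,1,1,1], yaw=[0,0,0,0,0])

```text
clock: 4.1
tcp_pos: [673.9, -198.8, 187.1]
eef_rot: [-2.414, -2.01, 0.001]
wrist_force: [0.4, -0.1, 1.7]
gripper_width: 0.002
grasp_force: 0.4
```

```bash
python3 -c "
from m import *
tb()"
```

```text
t 4.1 base [ 106.2 -155.4  187.1] F [ 0.4 -0.1  1.7] w 0.002
```

Contact is made (about 1.5 N). I'll press on down to the stop.

Request:
step_arm([
  [0,0,0.005],
  [0,0,0.01],
  [0,0,0.013],
  [0,0,0.015],
], hand=[1,1,1,1], yaw=[0,0,0,0])

```text
clock: 4.5
tcp_pos: [674.2, -198.6, 173.7]
eef_rot: [-2.414, -2.01, 0.0]
wrist_force: [-5.3, 0.8, 9.2]
gripper_width: 0.003
grasp_force: 5.1
```

Request:
step_arm([
  [0,0,0.001],
  [0,0,0.002],
  [0,0,0.002],
], hand=[1,1,1], yaw=[0,0,0])

```text
clock: 4.8
tcp_pos: [674.2, -198.6, 173.7]
eef_rot: [2.413, 2.01, -0.001]
wrist_force: [-5.7, 0.6, 10.3]
gripper_width: -0.002
grasp_force: 5.3
```

The tip stops at 173.7 against a predicted shut position of 174.2, and it holds under a firm push, so the keeper is shut. I'll rise and cross over to the kickstand.

Request:
step_arm([
  [0,0,-0.03],
  [0,0,-0.075],
  [0,0,-0.12],
  [0,0,-0.165],
  [0,0,-0.195],
], hand=[1,1,1,1,1], yaw=[0,0,0,0,0])

```text
clock: 5.3
tcp_pos: [675.3, -198.5, 370.9]
eef_rot: [2.411, 2.008, 0.005]
wrist_force: [0.2, -0.8, 0.4]
gripper_width: 0.0
grasp_force: 0.0
```

Request:
step_arm([
  [0.035,0,0],
  [0.08,0,0],
  [0.125,0,0],
  [0.17,0,0],
  [0.215,0,0],
], hand=[1,1,1,1,1], yaw=[0,0,0,0,0])

```text
clock: 5.8
tcp_pos: [713.5, 14.3, 366.8]
eef_rot: [2.414, 2.01, 0.001]
wrist_force: [0.6, -0.1, 0.1]
gripper_width: 0.001
grasp_force: 0.0
```

Request:
step_arm([
  [0.035,0,0],
  [0.07,0,0],
  [0.105,0,0],
  [0.135,0,0],
  [0.135,0,0],
], hand=[1,1,1,1,1], yaw=[0,0,0,0,0])

```text
clock: 6.3
tcp_pos: [736.2, 153.1, 366.1]
eef_rot: [-2.402, -2.019, -0.003]
wrist_force: [-0.9, 0.6, 0.5]
gripper_width: -0.003
grasp_force: 0.0
```

```bash
python3 -c "
from m import *
tb();go([99,195,181],P[2]+np.pi/2)
T=snap('top','t3');a=T['color'][100:300,160:420]
cv2.imwrite('pics/t3z.png',cv2.resize(a,None,fx=3,fy=3,interpolation=2)[:,:,::-1])"
```

```text
t 6.3 base [104.8 201.9 366.1] F [-0.9  0.6  0.5] w -0.003
world [729. 147. 181.] delta [-0.0076 -0.0056  0.1851] yaw 0.006
```

View pics/t3z.png

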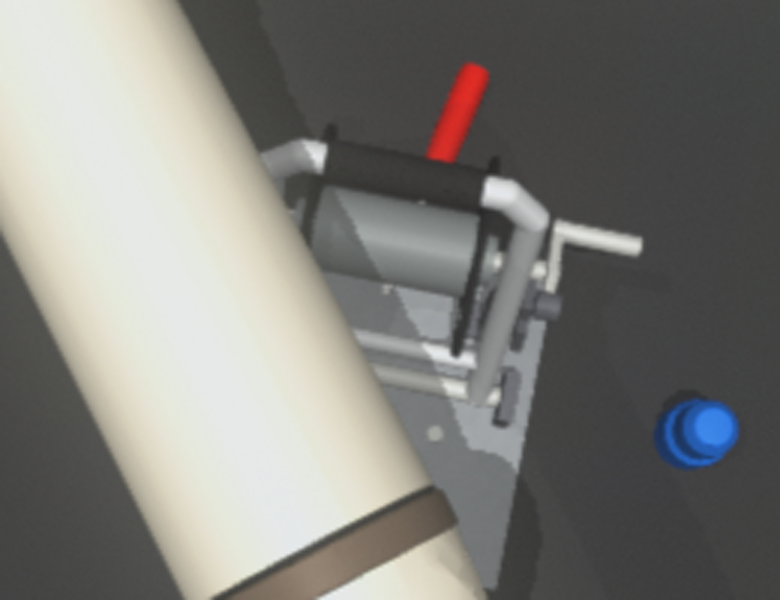

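The keeper arm now lies over the axle, with its pin from (560,232) to (640,247). I'll check that against the shut prediction while descending beside the leg.

```bash
python3 -c "
from m import *
T=load('top0')
for k in (0,.1,.2,.4):print(k,((proj(T,b2w(P,f2b(.35,pin(k,-169))))[0]-[160,100])+.5)*3-.5)"
```

```text
0 [638.06732056 246.28430853]
0.1 [640.09413256 242.00274153]
0.2 [642.03474214 238.46446192]
0.4 [645.57831771 233.79505864]
```

Request:
step_arm([
  [-0.004,-0.003,0.035],
  [-0.007,-0.005,0.08],
  [-0.007,-0.005,0.125],
  [-0.007,-0.005,0.165],
  [-0.007,-0.005,0.185],
], hand=[1,1,1,1,1], yaw=[0,0,0,0,0])

```text
clock: 6.85
tcp_pos: [729.8, 136.0, 176.7]
eef_rot: [-2.416, -2.007, 0.009]
wrist_force: [-0.3, 0.4, -0.9]
gripper_width: -0.0
grasp_force: 0.0
```

```bash
python3 -c "
from m import *
tb()
T=snap('scene','s4');a=T['color'][160:360,140:400]
cv2.imwrite('pics/s4z.png',cv2.resize(a,None,fx=3,fy=3,interpolation=2)[:,:,::-1])"
```

```text
t 6.85 base [101.6 184.  176.7] F [-0.3  0.4 -0.9] w -0.0
```

View pics/s4z.png

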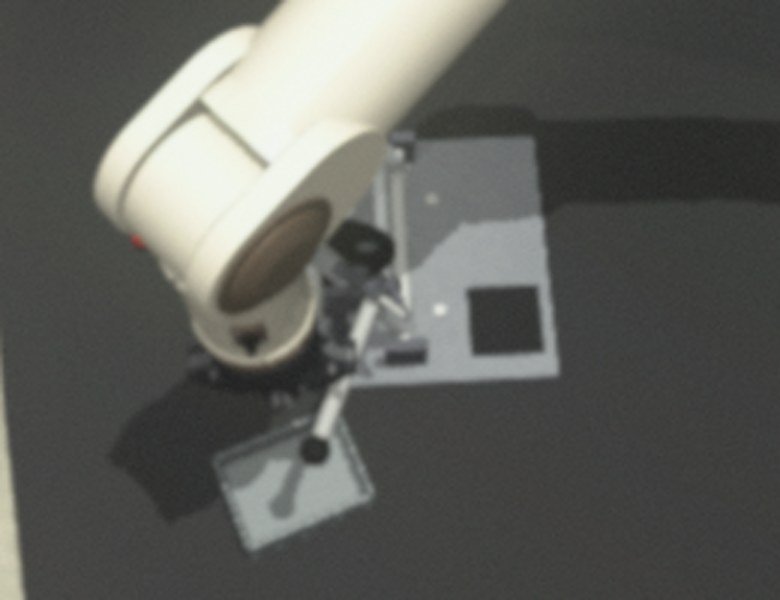

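The keeper matches the shut prediction (angle about 0). The gripper at (270,370) is on the far side of the leg, and the foot is at (313,450) over the tray. Now I'll push the leg along its swing plane.

Request:
step_arm([
  [0.005,-0.006,0],
  [0.01,-0.014,0],
  [0.01,-0.022,0.007],
  [0.01,-0.03,0.014],
  [0.01,-0.038,0.021],
], hand=[1,1,1,1,1], yaw=[0,0,0,0,0])

```text
clock: 7.4
tcp_pos: [696.1, 156.5, 161.2]
eef_rot: [2.413, 2.009, 0.004]
wrist_force: [3.1, 0.5, 0.9]
gripper_width: -0.0
grasp_force: 1.2
```

Request:
step_arm([
  [0,-0.008,0.007],
  [0,-0.016,0.014],
  [0,-0.024,0.021],
  [0,-0.032,0.028],
  [0,-0.04,0.035],
], hand=[1,1,1,1,1], yaw=[0,0,0,0,0])

```text
clock: 7.9
tcp_pos: [655.4, 162.7, 124.3]
eef_rot: [2.414, 2.01, -0.003]
wrist_force: [1.3, -1.0, 0.5]
gripper_width: 0.001
grasp_force: 0.5
```

```bash
python3 -c "
from m import *
tb()
T=snap('scene','s5');a=T['color'][160:360,140:400]
cv2.imwrite('pics/s5z.png',cv2.resize(a,None,fx=3,fy=3,interpolation=2)[:,:,::-1])"
```

```text
t 7.9 base [ 23.6 197.  124.3] F [ 1.3 -1.   0.5] w 0.001
```

View pics/s5z.png

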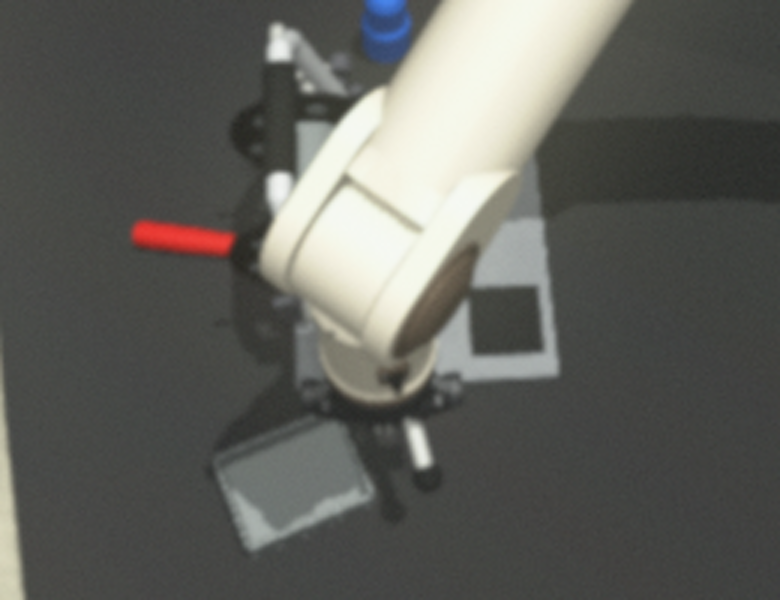

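The leg follows, with the foot now at (425,475), and the frame is still on its posts. I'll continue past centre.

Request:
step_arm([
  [0,-0.009,0.008],
  [0,-0.018,0.016],
  [0,-0.027,0.024],
  [0,-0.036,0.032],
  [0,-0.044,0.038],
], hand=[1,1,1,1,1], yaw=[0,0,0,0,0])

```text
clock: 8.45
tcp_pos: [611.8, 171.6, 86.3]
eef_rot: [-2.413, -2.011, 0.001]
wrist_force: [-0.2, -0.1, -0.3]
gripper_width: 0.0
grasp_force: 0.0
```

Request:
step_arm([
  [0.0,-0.008,0.004],
  [0.0,-0.015,0.006],
  [0,-0.015,0.006],
  [0,-0.015,0.006],
], hand=[1,1,1,1], yaw=[0,0,0,0])

```text
clock: 8.85
tcp_pos: [598.9, 174.2, 81.7]
eef_rot: [2.414, 2.01, 0.001]
wrist_force: [0.5, -0.6, -0.0]
gripper_width: -0.001
grasp_force: 0.0
```

```bash
python3 -c "
from m import *
tb()
T=load('scene0');X=b2w(P,f2b(.35,foot(2.15)));print(X,proj(T,X));X=b2w(P,f2b(.35,foot(1.0)));print(X,proj(T,X))"
```

```text
t 8.85 base [-34.  198.3  81.7] F [ 0.5 -0.6 -0. ] w -0.001
[516.49000896  61.56662908  60.00110983] [[307.68089562 260.20174173]]
[598.86932111 206.98434582 108.52464592] [[292.70565422 313.40857746]]
```

There's no contact force left, so it has probably snapped. I'll rise clear, open, go above the handle and check.

Request:
step_arm([
  [0.005,0,-0.03],
  [0.01,0,-0.08],
  [0.01,0,-0.13],
  [0.01,0,-0.18],
  [0.01,0,-0.23],
], hand=[1,1,1,1,1], yaw=[0,0,0,0,0])

```text
clock: 9.35
tcp_pos: [600.6, 183.8, 313.8]
eef_rot: [2.414, 2.01, 0.002]
wrist_force: [1.8, 0.5, 0.9]
gripper_width: -0.001
grasp_force: 0.0
```

Request:
step_arm([
  [0,0,-0.03],
  [0,0.03,-0.07],
  [-0.04,0.06,-0.08],
  [-0.08,0.09,-0.08],
  [-0.12,0.115,-0.08],
], hand=[0,-0.3,-0.3,-0.3,-0.3], yaw=[0,0,0,0,0])

```text
clock: 9.85
tcp_pos: [693.3, 43.5, 392.4]
eef_rot: [2.413, 2.009, 0.003]
wrist_force: [0.4, -0.3, -0.1]
gripper_width: 0.651
grasp_force: 0.0
```

```bash
python3 -c "
from m import *
tb();go([92.6,0,360],P[2]+np.pi/2);go([92.6,0,270])
T=snap('scene','s6');a=T['color'][120:320,140:400]
cv2.imwrite('pics/s6z.png',cv2.resize(a,None,fx=3,fy=3,interpolation=2)[:,:,::-1])"
```

```text
t 9.85 base [ 82.1  86.5 392.4] F [ 0.4 -0.3 -0.1] w 0.651
world [688. -43. 360.] delta [-0.0865  0.0107  0.0324] yaw -0.003
world [688. -43. 270.] delta [-0.0865  0.0104  0.1224] yaw None
```

View pics/s6z.png

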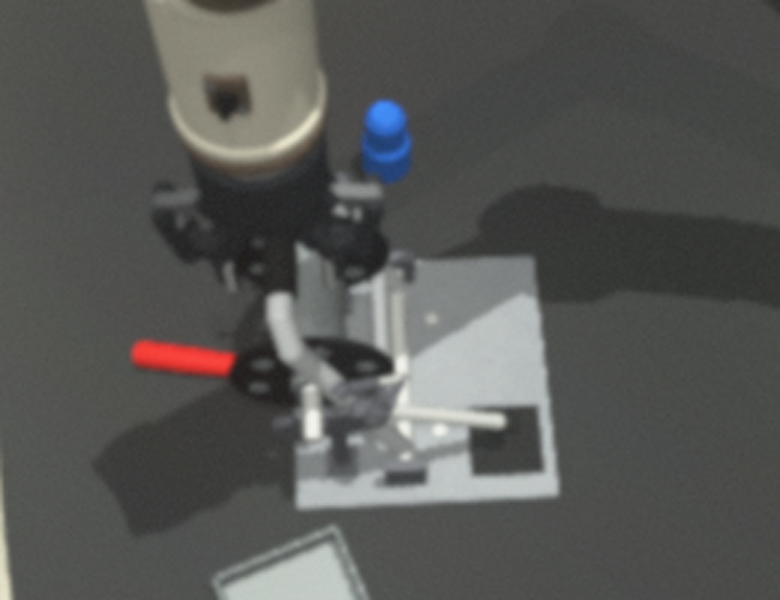

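The kickstand is down: its foot, near (507,422), matches the prediction of (503,421), and the fingers straddle the handle line. I'll descend and grip.

Request:
step_arm([
  [-0.03,0.005,0],
  [-0.06,0.01,0],
  [-0.085,0.01,0.01],
  [-0.085,0.01,0.03],
  [-0.085,0.01,0.03],
], hand=[-0.3,-0.3,-0.3,-0.3,-0.3], yaw=[0,0,0,0,0])

```text
clock: 10.4
tcp_pos: [685.1, -42.4, 358.5]
eef_rot: [-2.415, -2.006, 0.005]
wrist_force: [-0.2, 0.6, 0.1]
gripper_width: 0.648
grasp_force: 0.0
```

```bash
python3 -c "
from m import *
tb();go([92.6,0,270],P[2]+np.pi/2)
from h import *
T=load('scene0');S=grab_frame('top')
# handle check in top picture: dark blob near prediction
print(proj(S,b2w(P,f2b(.35,[[0,50,270],[0,-50,270]]))))"
```

```text
t 10.4 base [ 89.3   0.5 358.5] F [-0.2  0.6  0.1] w 0.648
world [688. -43. 270.] delta [-0.0004  0.0036  0.0885] yaw -0.006
[[267.54020328 152.66762003]
 [320.16474939 163.06173239]]
```

Request:
step_arm([
  [0,0.003,0.025],
  [0,0.003,0.05],
  [0,0.003,0.07],
  [0,0.003,0.088],
  [0,0.003,0.088],
], hand=[-0.3,-0.3,-0.3,-0.3,-0.3], yaw=[0,0,0,0,0])

```text
clock: 10.95
tcp_pos: [688.2, -39.7, 271.5]
eef_rot: [-2.41, -2.011, 0.003]
wrist_force: [-0.2, -0.4, -0.4]
gripper_width: 0.654
grasp_force: 0.0
```

Request:
step_arm([
  [0,0,0],
  [0,0,0],
  [0,0,0],
  [0,0,0],
  [0,0,0],
], hand=[0.2,0.4,0.7,0.7,0.7], yaw=[0,0,0,0,0], grip_force=25)

```text
clock: 11.45
tcp_pos: [689.2, -39.8, 275.3]
eef_rot: [2.413, 2.011, 0.002]
wrist_force: [-4.5, 0.3, 6.2]
gripper_width: 0.303
grasp_force: 25.7
```

```bash
python3 -c "
from m import *
tb()"
```

```text
t 11.45 base [ 92.9   3.8 275.3] F [-4.5  0.3  6.2] w 0.303
```

Request:
step_arm([
  [0,-0.005,-0.002],
  [0,-0.01,-0.0035],
  [0,-0.0155,-0.005],
  [0,-0.0205,-0.0065],
  [0,-0.026,-0.008],
], hand=[0.7,0.7,0.7,0.7,0.7], yaw=[0,0,0,0,0])

```text
clock: 11.95
tcp_pos: [665.9, -35.5, 283.6]
eef_rot: [2.411, 2.008, 0.01]
wrist_force: [4.8, 1.4, 3.4]
gripper_width: 0.305
grasp_force: 25.0
```

Request:
step_arm([
  [0,-0.005,-0.0013],
  [0,-0.0105,-0.0025],
  [0,-0.016,-0.0035],
  [0,-0.021,-0.0045],
  [0,-0.0265,-0.0055],
], hand=[0.7,0.7,0.7,0.7,0.7], yaw=[0,0,0,0,0])

```text
clock: 12.45
tcp_pos: [639.0, -30.6, 288.6]
eef_rot: [2.412, 2.009, 0.007]
wrist_force: [3.9, 1.4, 6.4]
gripper_width: 0.306
grasp_force: 26.8
```

```bash
python3 -c "
from m import *
tb()"
```

```text
t 12.45 base [ 41.9   3.9 288.6] F [3.9 1.4 6.4] w 0.306
```

Request:
step_arm([
  [0,-0.005,-0.0007],
  [0,-0.0105,-0.0014],
  [0,-0.016,-0.002],
  [0,-0.021,-0.0024],
  [0,-0.0255,-0.0026],
], hand=[0.7,0.7,0.7,0.7,0.7], yaw=[0,0,0,0,0])

```text
clock: 12.95
tcp_pos: [612.5, -25.9, 290.0]
eef_rot: [2.413, 2.011, 0.003]
wrist_force: [1.8, 3.4, 5.7]
gripper_width: 0.305
grasp_force: 27.9
```

Request:
step_arm([
  [0,-0.003,0],
  [0,-0.006,0],
  [0,-0.0085,0],
  [0,-0.0105,0],
  [0,-0.0115,0],
], hand=[0.7,0.7,0.7,0.7,0.7], yaw=[0,0,0,0,0])

```text
clock: 13.45
tcp_pos: [601.3, -23.7, 289.8]
eef_rot: [2.413, 2.011, 0.003]
wrist_force: [3.3, 4.0, 5.0]
gripper_width: 0.306
grasp_force: 28.0
```

```bash
python3 -c "
from m import *
tb()"
```

```text
t 13.45 base [  3.5   4.  289.8] F [3.3 4.  5. ] w 0.306
```

Request:
step_arm([
  [0,-0.001,0],
  [0,-0.002,0],
  [0,-0.002,0],
], hand=[0.7,0.7,0.7], yaw=[0,0,0])

```text
clock: 13.75
tcp_pos: [599.2, -23.4, 289.7]
eef_rot: [2.413, 2.011, 0.002]
wrist_force: [2.8, 4.4, 6.0]
gripper_width: 0.307
grasp_force: 28.1
```

Request:
step_arm([
  [0,-0.001,0],
  [0,-0.002,0],
  [0,-0.002,0],
], hand=[0.7,0.7,0.7], yaw=[0,0,0])

```text
clock: 14.05
tcp_pos: [597.3, -23.0, 289.6]
eef_rot: [2.413, 2.011, 0.002]
wrist_force: [3.4, 3.9, 5.3]
gripper_width: 0.303
grasp_force: 28.1
```

Request:
step_arm([
  [0,-0.001,0],
  [0,-0.0015,0],
  [0,-0.0015,0],
], hand=[0.7,0.7,0.7], yaw=[0,0,0])

```text
clock: 14.35
tcp_pos: [596.6, -22.9, 289.7]
eef_rot: [2.413, 2.01, 0.004]
wrist_force: [6.2, 3.9, 3.1]
gripper_width: 0.302
grasp_force: 28.0
```

Request:
step_arm([
  [0,-0.001,0],
  [0,-0.0015,0],
  [0,-0.0015,0],
], hand=[0.7,0.7,0.7], yaw=[0,0,0])

```text
clock: 14.65
tcp_pos: [595.9, -22.8, 289.7]
eef_rot: [2.412, 2.01, 0.006]
wrist_force: [8.4, 4.1, 2.1]
gripper_width: 0.303
grasp_force: 27.7
```

Request:
step_arm([
  [0,-0.001,0],
  [0,-0.0015,0],
  [0,-0.0015,0],
  [0,-0.0015,0],
  [0,-0.0015,0],
], hand=[0.7,0.7,0.7,0.7,0.7], yaw=[0,0,0,0,0])

```text
clock: 15.15
tcp_pos: [595.3, -22.7, 289.7]
eef_rot: [2.412, 2.009, 0.009]
wrist_force: [12.0, 3.6, 0.0]
gripper_width: 0.302
grasp_force: 27.7
```

```bash
python3 -c "
from m import *
tb()
S=snap('scene','s7');T=load('top0');g=S['color'].astype(int)
X=b2w(P,f2b(0,[foot(2.15),foot(2.15,80),[0,95,270],pin(0,-169)]))
for q in proj(S,X):u,v=q.round().astype(int);print(u,v);print(g[v-5:v+6:1,u-8:u+9].sum(2)//3)
"
```

```text
t 15.15 base [ -2.5   3.9 289.7] F [12.   3.6  0. ] w 0.302
308 264
[[144 130 115 100  87  74  68  69  67  65  65  65  68  66  67  68  63]
 [169 162 154 141 124 107  89  78  72  66  64  64  67  64  66  66  68]
 [168 169 171 167 158 145 130 114  99  77  62  63  61  67  68  63  62]
 [154 162 166 170 169 167 163 155 134 101  74  63  64  66  67  66  65]
 [131 140 149 160 164 166 171 170 156 127  86  65  62  65  66  65  65]
 [102 113 123 134 144 154 159 163 157 131  92  66  62  63  66  67  65]
 [ 74  82  88 104 112 126 135 142 137 114  82  64  57  63  63  65  64]
 [ 58  59  65  70  80  89 101 108 103  87  68  59  59  63  65  62  65]
 [ 55  56  55  55  56  62  68  74  68  63  55  56  59  63  63  63  64]
 [ 53  52  53  54  54  52  53  55  54  54  55  59  63  65  63  64  64]
 [ 56  58  58  59  57  56  55  58  56  55  59  63  64  65  66  64  63]]
296 260
[[ 89  96 117 145 172 185 186 180 170 158 150 149 148 146 137 133 135]
 [ 95 107 136 160 175 179 174 161 137 118 107 106 104  99  96  90  89]
 [100 119 149 169 175 177 173 156 136 119 104  92  83  76  73  71  70]
 [105 128 150 163 169 171 174
[... 1419 characters left out ...]
 77  77  76  75  74  75  77  76  75  75  75  76  71  72  89]
 [ 77  77  77  76  74  76  78  77  77  79  81  79  76  73  66  63  70]
 [ 75  75  74  76  73  77  79  85  97 105 104  95  81  75  68  60  60]
 [ 78  77  75  76  76  75  84 109 138 156 155 135 104  78  67  57  54]
 [ 74  75  75  76  77  80  97 138 179 201 203 178 130  89  67  56  51]
 [ 77  77  75  74  77  80 106 155 199 221 222 199 147  98  69  50  48]
 [ 77  78  78  73  78  80 110 163 205 224 224 202 151 100  69  50  47]
 [ 76  78  74  75  77  80 113 163 204 224 225 207 153 103  72  55  44]
 [ 75  75  78  76  77  82 110 163 206 224 227 206 157 103  73  53  42]
 [ 74  75  76  77  78  79 110 160 205 226 225 207 158 105  74  54  42]]
```

```bash
python3 -c "
from rig import *
print(finish_job())"
```

```text
the job is handed in; nothing more can be done
None
```

The job is handed in: keeper fully shut, kickstand snapped down, and the frame held upright with its foot pressing on the pad. The last picture and the forces agree with this, but `finish_job` gave no verdict.

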